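# Dip a sampling cell, seat it in the reader's carriage and hold it in the reading notch

### The arm

A 6-joint arm with a two-finger parallel gripper is mounted at the origin on a cart in front of the work surface, level with it; the furniture and walls round the work are solid. World frame = base frame: x ahead of the robot, y to its left, z up, the work surface at z = 0. Lengths are in m, angles in rad, forces in N, time in s.
With the tool pointing down it reaches from about 0.325 to 0.925 m from the base axis. Payload 3.1 kg.
Tool frame: the origin (TCP) lies at the centre of the arm's flange, where the gripper is bolted on; the fingertips stand 173 mm ahead of it and the grasp point (between the pads) lies 155 mm ahead of it (env.tcp_to_tips is the z of the fingertips in the tool frame, in m); z points along the fingers, y is the direction in which the jaws open and shut (so a half turn about z gives the same grasp; the last joint's range is limited). The gripper opens to 85 mm and grips with 20 to 120 N. Pads are 22 mm wide; open, the fingers measure 114 mm over their backs; the gripper's body (76 mm by 85 mm) begins 54 mm behind the grasp point. The pads swing forward as they close: fully open they stand 13 mm farther back than shut.
Start: joints at [-1.228, 0.217, 1.613, -0, 1.311, -0.112], TCP at [0.275, -0.561, 0.405] pointing down, gripper open.
Joint ranges: [-2.75, 2.75], [-0.78, 2.1], [0.31, 2.55], [-1.13, 4.27], [0.13, 2.63], [-2.58, 2.58]. Speed limits (rad/s): [2.79, 2.79, 3.14, 3.14, 3.14, 3.14].

### API

Orientations are given as a unit quaternion [x, y, z, w].
In Python, from bench import env gives the robot as it stands.
- The arm moves only by the tool arm_command, never from a script. Its argument "plan" is a list of rows, each a list of 5 numbers: the opening, from 0 (shut) to 1 (fully open), then the shift along the tool's x, y, z in units of 50 mm (1.0 is 50 mm), then the turn about the tool's z in degrees. A call has exactly 10 rows; each row shifts and turns the commanded pose from where the row before left it, along the tool's axes as they then stand; what a row does not reach is not made up. A row lasts 1/10 s, in which the tool goes at most 50 mm and 8.59 degrees, less where a joint would pass 70% of its speed; a pose out of reach is approached as far as the arm can. A call is refused whole if a number of a shift passes 1 or a number of a turn 8.59, either way. A call with a gripper value outside its range is refused whole. The fingers move at their own pace and stop on an object; "grip_force" is the grip in N (left out, the last holds). Time passes only in rows, so rows that do not move let the fingers close, or fill a call up. It gives the time, the measured TCP pose, the force and the opening at its end, in the units of the state.
- env.observe(): the state, without advancing time (a new reading comes with each control period).
- env.grab_frame(name): name is "side" or "top" or "wrist"; returns the picture (400x640x3 uint8, blue, green, red); there is no depth.
- env.camera_model(name): a dict with "fov_y" (degrees; the focal length in pixels is half the picture's height over the tangent of half this angle, whatever the lens; pixels are square), "cx", "cy" (the principal point, pixels), "R" (3x3) and "t" (3): a world point X has camera coordinates R X + t; the wrist camera has in their place "T_tool_cam" (4x4, takes a point from camera to tool coordinates, whose origin is the TCP and whose axes are the flange's). Camera axes: x right, y down, z forward; pixel columns grow to the right and rows downward; lengths in m; the calibration is good to about 2 mm. A picture is of the moment at which its call begins: read the wrist's pose just before it. camera_model takes no time and is no camera call.
- env.job_done(): hands the job in, once; it reports no verdict.
Trained networks look in the newest picture that a camera, given by its name, has taken for a name from the list of things; names that differ only in an ending like _2 or _b are one class to them, and where a whole thing is asked for, a point or a joint stands for the part that bears it (a point fixed in the world has none). Each returns a list of dicts, best first, with "confidence" (0 to 1); they miss things now and then, are a little off and sometimes report something else, mostly with a low value. They report only what shows in the picture. A call takes as long as a camera call.
- env.masks_of(camera, label): "region" (400x640 bool, what is visible of it) and "centre" ([column, row] in pixels, amid what is visible of it).
The state is a dict: "t": time; "joint_pos": joint angles; "dq": joint speeds; "joint_efforts": joint torques, N m; "ee_pos": TCP position; "tool_rot": TCP orientation; "contact_force": force on the tool from outside, world axes, zero at the start; "ft_torque": the same for the moment, N m; "gripper_width": opening from 0.0 (shut) to 1.0 (fully open).
Only numpy, scipy, OpenCV 4.12 (cv2) and the standard library are available. Lean on these libraries where they do the work, as an engineer would, in place of code of your own. Each camera call takes 0.05 s, during which the arm holds its last target. There are 200 camera calls.

### The job

Take the dip cell out of its rest by the handle, dip its glass end well down into the open sample pot, and stand it fully down in the bore of the reader's carriage while the carriage is still out at the loading end. Then let go of the cell, grip the carriage by its upright post and slide it towards the optical head until you feel the ball click into the notch that puts the cell in the beam; do not run on through the notch. Finish while still gripping the post with the carriage held steady in the notch for the reading, and do not tip the pot or disturb the other loose things.

Things in the scene. Friction and masses are not known exactly. Their poses are not given: they have to be found in the camera images.
- reader: Bench reader (photometer) base: grey casting fixed on the desk, 100 mm along its x, 235 mm along its y (y -145 to +90), top 24 mm up; place and yaw vary. Origin: on the desk under the rail's centre line. Its y axis is the rail: +y leads from the loading end to the optical head. Low steel stops (top 37 mm up) close both rail ends.
- carriage: Aluminium carriage, 40 mm wide, slides only along the reader's y, friction about 1.5 N; starts 50 to 85 mm short of the notch. Origin: floor of its open bore, on the bore's axis, 42 mm over the desk; axes as the reader's. The bore is 18 mm wide, its chamfered mouth 28 mm above the origin, held by two 40 x 44 mm plates on four thin pillars.
- post (a point): Middle of the carriage's upright grip post, on its axis, 72 mm over the desk, 80 mm from the bore towards the loading end (-y). The post is black, round, 16 mm in diameter from 56 to 86 mm over the desk, its top at 88 mm, the carriage deck below it at 40 mm; free space round it, the seated cell's handle stands 80 mm away.
- ball (a point): Steel ball, 10 mm, of the spring plunger (small brass cap on the carriage deck, 42 mm behind the bore, on the far side). It runs on a flat steel strip that belongs to the head. An 8 mm wide notch in the strip draws the carriage in over about the last 4 mm (up to 5 N) and then takes about 15 N along the rail to leave, either way.
- head: Optical head fixed on the base, place along it varies: black lamp housing (86 mm high) beyond the rail, white detector housing (74 mm) before it, 40 mm along the rail each, 50 mm apart. Origin: on the desk under the beam, on the rail's centre line; axes as the reader's. Notch: carriage origin at y = 0 in this frame (negative before it). The rail goes on 15 mm or more past the notch.
- rest: White plastic block fixed on the desk, 52 mm (its x) by 100 mm (its y), 40 mm high, on a thin flange 4 mm wider all round, with three 18 mm wide, 32 mm deep holes in a row at y -30, 0 and +30 mm (hole floor 8 mm over the desk). Origin: centre of its underside. The dip cell stands in one outer hole (either), a test tube in the other; the middle one is empty.
- dip_cell: Dip cell: round stick, 112 mm long, about 45 g, standing upright. Bottom: a glass cell between steel rings, 16 mm in diameter and 31 mm high, foot bevelled 1.5 mm; then a 7 mm steel stem; top: black handle, 13 mm in diameter, z 70 to 112 mm. Origin: centre of its foot (8 mm over the desk at the start); z axis towards the handle.
- pot: Sample pot: small open round cup of white porcelain, loose, 180 g, rim 54 mm across outside, 42 mm high, walls 3 mm, inside 37 mm wide at the floor and 48 mm at the rim, inner floor 4 mm up. Origin: centre of its underside.
- spare_tube: Plain clear glass test tube, 16 mm diameter, 125 mm long, that stands in the other outer hole of the rest; leave it there. Origin: its lower end.
- bulb: Red rubber pipette bulb lying on the desk to the left of the pot, 86 x 43 x 43 mm; a bystander. Origin: centre of its underside.
- petri: Glass petri dish, 64 mm across, 17 mm high, on the desk to the left of the pot; a bystander. Origin: centre of its underside.
- vial: White reagent vial, 26 mm across, 58 mm high, behind the test-tube rack, before the microscope; a bystander. Origin: centre of its underside.

How it is judged:
On the way, in this order (a step that is already met when the one before it is completed fails the run):
1. the held dip cell's glass end is down inside the pot (horizontal distance between dip_cell and pot below 0.02 m and z of dip_cell in the frame of pot below 0.028 m and contact force between the fingers and dip_cell above 1 N), for 0.2 s.
2. the cell stands let go, fully down in the carriage's bore, at the loading side (horizontal distance between dip_cell and carriage below 0.004 m and z of dip_cell in the frame of carriage below 0.004 m and angle between dip_cell's own z axis and vertical below 0.12 rad and contact force between the fingers and dip_cell below 0.1 N and y of carriage in the frame of head below -0.02 m), for 0.2 s.
3. the gripped carriage sits in the notch (y of carriage in the frame of head between -0.002 and 0.002 m and contact force between the fingers and carriage above 3 N), for 0.3 s.
At the end, for the whole second after the job is handed in: The fingers grip the carriage (contact over 3 N) and hold it still (under 10 mm/s) within 2 mm of the notch, while the dip cell, untouched, stands in the bore (foot within 4 mm of the bore's axis and floor, upright to 0.12 rad); the pot stands upright on the desk (all of step 3 and horizontal distance between dip_cell and carriage below 0.004 m and z of dip_cell in the frame of carriage below 0.004 m and angle between dip_cell's own z axis and vertical below 0.12 rad and contact force between the fingers and dip_cell below 0.1 N and linear speed of carriage below 0.01 m/s and angle between pot's own z axis and vertical below 0.15 rad and height (world z) of pot below 0.01 m); the arm keeps its last pose, push and grip.
It fails at once if the carriage is run through the notch, more than 8 mm past it (y of carriage in the frame of head above 0.008 m).
It fails at once if the pot is tipped over (angle between pot's own z axis and vertical above 0.4 rad).
It fails at once if the spare tube is taken out or knocked (distance of spare_tube from where it was at the start of the episode above 0.02 m).
It fails at once if the rubber bulb, the petri dish or the vial is disturbed (distance of any of bulb, petri, vial from where it was at the start of the episode above 0.03 m).
It also fails if it takes over 64 s, if anything falls off the work surface, if the arm or the gripper's body presses on something with over 40 N, if the wrist force passes 120 N, or if a joint passes its speed limit or range.

## Working session

There is one attempt and no reset: what is moved stays moved. The work goes in short steps, Python scripts to look and compute and a tool call to move; the robot and the scene stay as the last step left them, time stands still between calls to the robot, and variables do not carry over. Pictures are saved under pics/ and viewed, about 8 in all and at most 12, crops included, and the job is handed in when it is done.

Besides the shell and the picture viewer there is one more tool, called after "Call:" as a command line: name --pt "numbers of a row" for each row, then --argument value for the rest. arm_command: Moves the arm, as the interface text tells. Its arguments: {"type":"object","properties":{"plan":{"type":"array","items":{"type":"array","items":{"type":"number"}}},"grip_force":{"type":"number"}},"required":["plan"]}

```bash
mkdir -p pics; ls; python3 - <<'E'
from bench import env
import cv2,numpy as np
for c in("top","side"):
    im=env.grab_frame(c); cv2.imwrite(f"pics/{c}0.png",im)
    m=env.camera_model(c); print(c,m)
    for n in("reader","carriage","post","ball","head","rest","dip_cell","pot","spare_tube","bulb","petri","vial"):
        r=env.masks_of(c,n)
        for d in r[:2]:
            ys,xs=np.where(d["region"]); print(n,round(d["confidence"],2),np.round(d["centre"]),(xs.min(),xs.max(),ys.min(),ys.max()) if len(xs) else None)
print(env.camera_model("wrist")); print(env.observe())
E
```

```text
pics
top {'fov_y': 53.376994358531974, 'cx': 314.6830396072788, 'cy': 203.7093621636218, 'R': array([[-0.0809584 , -0.99669368, -0.0068877 ],
       [-0.96854654,  0.08029967, -0.23551979],
       [ 0.23529417, -0.01239625, -0.97184515]]), 't': array([0.21331995, 0.49922898, 0.91568233])}
reader 0.85 [427. 209.] (np.int64(375), np.int64(471), np.int64(184), np.int64(229))
carriage 0.78 [439. 208.] (np.int64(420), np.int64(471), np.int64(196), np.int64(215))
post 0.77 [441. 206.] (np.int64(420), np.int64(471), np.int64(196), np.int64(215))
ball 0.62 [442. 203.] (np.int64(419), np.int64(472), np.int64(196), np.int64(215))
head 0.83 [398. 202.] (np.int64(387), np.int64(412), np.int64(183), np.int64(228))
rest 0.87 [229. 210.] (np.int64(208), np.int64(254), np.int64(194), np.int64(224))
pot 0.89 [241. 252.] (np.int64(230), np.int64(250), np.int64(242), np.int64(263))
spare_tube 0.64 [235. 204.] (np.int64(230), np.int64(244), np.int64(197), np.int64(212))
bulb 0.67 [170. 223.] (np.int64(161), np.int64(180), np.int64(207), np.int64(234))
petri 0.95 [195. 263.] (np.int64(185), np.int64(211)
[... 2092 characters left out ...]
00000e+00]])}
{'t': 1.3, 'joint_pos': array([-1.22820625e+00,  2.16914125e-01,  1.61338876e+00, -1.10280552e-05,
        1.31129928e+00, -1.12164391e-01]), 'dq': array([ 0.00074164, -0.00115998,  0.001304  , -0.00030023, -0.00028841,
       -0.00025829]), 'joint_efforts': array([-6.84621245e-04, -3.96889079e+01, -3.04245687e+01, -1.82689841e-04,
        8.49127500e-04, -4.56415322e-06]), 'ee_pos': array([ 0.27457081, -0.56147866,  0.40469736]), 'tool_rot': array([ 9.74260659e-01,  2.25424420e-01, -5.84067669e-06, -4.11061354e-06]), 'contact_force': array([-0.49832024,  0.13665763,  0.14358121]), 'ft_torque': array([ 0.01796287, -0.00589217, -0.0120948 ]), 'gripper_width': 0.9999370976747675}
```

```bash
cat > h.py <<'E'
from bench import env
import cv2,numpy as np
def cam(name):
    m=env.camera_model(name)
    if "R" in m: R,t=np.array(m["R"]),np.array(m["t"])
    else:
        from scipy.spatial.transform import Rotation as Ro
        s=env.observe(); Rw=Ro.from_quat(s["tool_rot"]).as_matrix(); T=np.array(m["T_tool_cam"])
        Rc=Rw@T[:3,:3]; p=Rw@T[:3,3]+s["ee_pos"]; R=Rc.T; t=-R@p
    return R,t,200/np.tan(np.radians(m["fov_y"]/2)),m["cx"],m["cy"]
def at(c,px,z):
    R,t,f,cx,cy=c; d=R.T@np.array([(px[0]-cx)/f,(px[1]-cy)/f,1]); o=-R.T@t
    return o+d*(z-o[2])/d[2]
def proj(c,X):
    R,t,f,cx,cy=c; q=R@np.array(X)+t; return np.array([cx+f*q[0]/q[2],cy+f*q[1]/q[2]])
def tri(c1,p1,c2,p2):
    A=[];b=[];o=[];d=[]
    for c,p in((c1,p1),(c2,p2)):
        R,t,f,cx,cy=c; v=R.T@np.array([(p[0]-cx)/f,(p[1]-cy)/f,1]);v/=np.linalg.norm(v)
        P=np.eye(3)-np.outer(v,v);A.append(P);b.append(P@(-R.T@t))
    X=np.linalg.lstsq(np.vstack(A),np.hstack(b),rcond=None)[0]; return X
E
python3 - <<'E'
import cv2,numpy as np
a=cv2.imread("pics/top0.png")[150:300,150:490]; b=cv2.imread("pics/side0.png")[100:350,240:400]
a=cv2.resize(a,(800,353),interpolation=cv2.INTER_CUBIC);cv2.imwrite("pics/a.png",a)
cv2.imwrite("pics/b.png",cv2.resize(b,None,fx=2.4,fy=2.4,interpolation=cv2.INTER_CUBIC))
E
```

```text
(no output)
```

View pics/a.png

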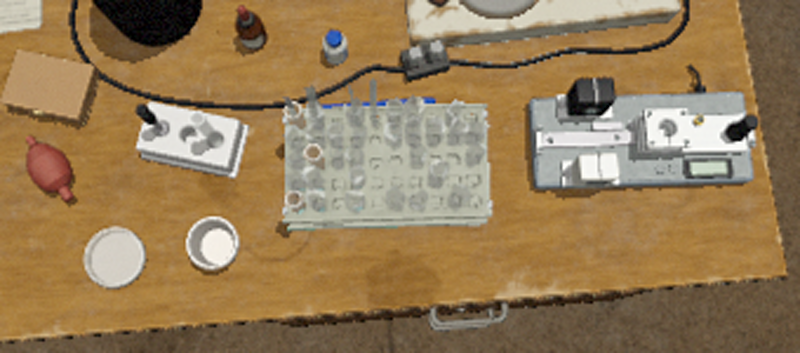

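View pics/b.png

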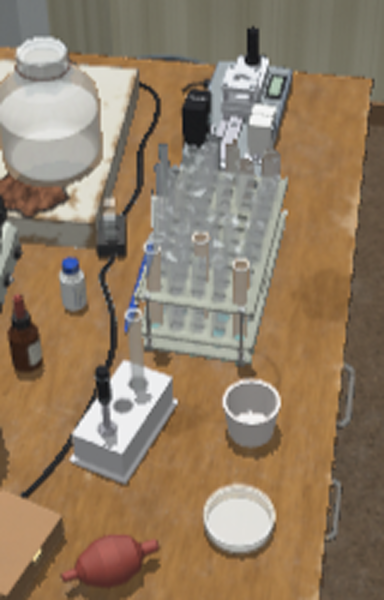

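The top crop shows the dip cell's handle at the rest's left end (full frame ≈ 212,197), the tube in the rest's right hole, the pot at (240,252), the reader at right with its post at (464,204), and a tall tube rack between. The side crop agrees.

```bash
python3 - <<'E'
from h import *
T=cam("top");S=cam("side")
tp=lambda x,y:(150+x/2.353,150+y/2.353); sp=lambda x,y:(240+x/2.4,100+y/2.4)
P=lambda n,v:print(n,np.round(v,4))
P("celltop T",at(T,tp(143,108),.12));P("celltop S",at(S,sp(103,370),.12))
P("pot T",at(T,tp(213,240),.042));P("pot S",at(S,sp(251,399),.042))
P("post T",at(T,tp(749,119),.088));P("post S",at(S,sp(252,31),.088))
P("bore T",at(T,tp(669,130),.070));
for n,p in dict(resttl=(148,104),resttr=(243,122),restbr=(238,174),restbl=(138,155)).items():P(n,at(T,tp(*p),.04))
for n,p in dict(tl=(531,95),tr=(748,94),br=(751,184),bl=(533,188)).items():P("reader "+n,at(T,tp(*p),.024))
P("lamp top",[at(T,tp(*p),.086) for p in((568,82),(613,79),(611,101))])
P("det top",[at(T,tp(*p),.074) for p in((577,155),(617,153))])
P("vial",at(T,tp(334,40),.05));P("tube top",tri(T,tp(205,118),S,sp(135,318)))
P("rack",[at(T,tp(*p),.08) for p in((285,105),(490,105),(490,218),(285,218))])
E
```

```text
celltop T [0.539  0.4107 0.12  ]
celltop S [0.5352 0.4154 0.12  ]
pot T [0.4139 0.3611 0.042 ]
pot S [0.4109 0.362  0.042 ]
post T [ 0.4858 -0.1929  0.088 ]
post S [ 0.4832 -0.1904  0.088 ]
bore T [ 0.4849 -0.1164  0.07  ]
resttl [0.5658 0.4257 0.04  ]
resttr [0.5375 0.3248 0.04  ]
restbr [0.4815 0.3326 0.04  ]
restbl [0.5107 0.4374 0.04  ]
reader tl [0.546  0.0125 0.024 ]
reader tr [ 0.5275 -0.2228  0.024 ]
reader br [ 0.429 -0.209  0.024]
reader bl [0.4437 0.0224 0.024 ]
lamp top [[ 0.5402 -0.016   0.086 ]
 [ 0.5395 -0.0624  0.086 ]
 [ 0.5165 -0.0571  0.086 ]]
det top [[ 0.4659 -0.018   0.074 ]
 [ 0.4646 -0.0588  0.074 ]]
vial [0.6178 0.2214 0.05  ]
tube top [0.5217 0.35   0.1211]
rack [[0.5415 0.2752 0.08  ]
 [0.5241 0.0654 0.08  ]
 [0.4082 0.0778 0.08  ]
 [0.4249 0.2816 0.08  ]]
```

Call:
arm_command --pt "1 0.75 -0.59 -0.08 0" --pt "1 0.75 -0.59 -0.08 0" --pt "1 0.75 -0.59 -0.08 0" --pt "1 0.75 -0.59 -0.08 0" --pt "1 0.75 -0.59 -0.08 0" --pt "1 0.75 -0.59 -0.08 0" --pt "1 0.75 -0.59 -0.08 0" --pt "1 0.75 -0.59 -0.08 0" --pt "1 0.75 -0.59 -0.08 0" --pt "1 0 0 0 0" --grip_force 40

```text
t: 2.3
ee_pos: [0.4628, -0.1702, 0.4418]
tool_rot: [0.973, 0.229, 0.002, -0.0]
contact_force: [-0.6, -1.1, 0.1]
gripper_width: 1.002
```

```bash
python3 - <<'E'
from h import *
c=cam("wrist"); im=env.grab_frame("wrist"); cv2.imwrite("pics/w1f.png",im); np.savez("w1.npz",R=c[0],t=c[1],k=c[2:])
o=env.observe();print(o["ee_pos"],o["tool_rot"],abs(o["dq"]).max())
P=lambda n,X:print(n,np.round(proj(c,X)))
P("post",[.485,-.193,.088]);P("bore",[.488,-.115,.07]);P("lamp",[.54,-.04,.086])
E
```

```text
[ 0.46202974 -0.17226789  0.44129448] [9.73623983e-01 2.28157793e-01 4.86342564e-04 3.52313319e-04] 0.06392301282210751
post [348. 171.]
bore [290. 137.]
lamp [244.  61.]
```

View pics/w1f.png

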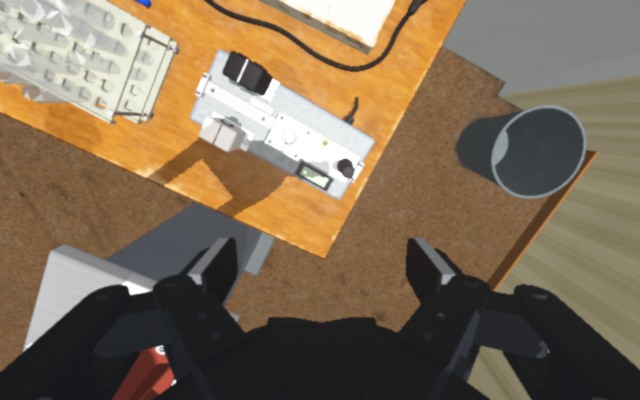

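The wrist view shows the bore at about (290,136), the post at (346,168), and the head housings at (247,72) and (224,133). I'll enlarge this area to measure it closely.

```bash
python3 - <<'E'
import cv2
a=cv2.imread("pics/w1f.png")[40:190,185:385]
cv2.imwrite("pics/w1c.png",cv2.resize(a,None,fx=4,fy=4,interpolation=cv2.INTER_CUBIC))
E
```

```text
(no output)
```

View pics/w1c.png

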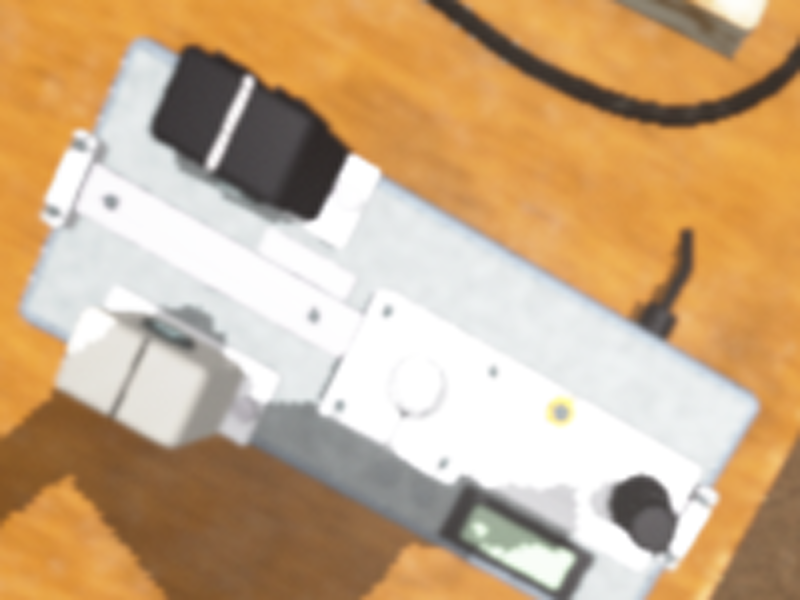

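```bash
python3 - <<'E'
from h import *
d=np.load("w1.npz");c=(d["R"],d["t"],*d["k"])
q=lambda x,y,z:at(c,(185+x/4,40+y/4),z)
P=lambda n,v:print(n,np.round(v,4))
bore=q(417,387,.07);post=q(655,525,.088)
P("bore",bore);P("post",post);P("d",np.linalg.norm((bore-post)[:2]))
u=(bore-post)[:2];u/=np.linalg.norm(u);P("u",u)
C=[q(*p,.024) for p in((140,42),(757,403),(22,312))]
P("base",C);v=(C[0]-C[1])[:2];print(np.linalg.norm(v),v/np.linalg.norm(v));
u=v/np.linalg.norm(v)
for n,p,z in(("lampA",(248,78),.086),("lampB",(210,168),.086),("detA",(148,335),.074),("detB",(112,415),.074)):
    X=q(*p,z);print(n,np.round(X,4),"along from bore",round((X-bore)[:2]@u,4),"post",round((X-post)[:2]@u-.08,4))
E
```

```text
bore [ 0.4882 -0.1145  0.07  ]
post [ 0.4851 -0.1942  0.088 ]
d 0.0798
u [0.039  0.9992]
base [[ 0.5412  0.0111  0.024 ]
 [ 0.5303 -0.2162  0.024 ]
 [ 0.4475  0.0165  0.024 ]]
0.22757497211285305 [0.04815594 0.99883983]
lampA [ 0.5426 -0.0419  0.086 ] along from bore 0.0751 post 0.0749
lampB [ 0.5174 -0.0413  0.086 ] along from bore 0.0745 post 0.0742
detA [ 0.4672 -0.0387  0.074 ] along from bore 0.0747 post 0.0745
detB [ 0.441  -0.0375  0.074 ] along from bore 0.0746 post 0.0744
```

```bash
cat >> h.py <<'E'
def steps(target,ang,n,nt=None,start=None,a0=None):
    """n rows from the present pose to target (TCP), tool x at ang deg; prints shift/turn rows"""
    from scipy.spatial.transform import Rotation as Ro
    o=env.observe(); p=np.array(o["ee_pos"] if start is None else start)
    x=Ro.from_quat(o["tool_rot"]).as_matrix()[:,0]; a=np.degrees(np.arctan2(x[1],x[0])) if a0 is None else a0
    dt=-((ang-a+180)%360-180)/n; d=(np.array(target)-p)/n
    for i in range(n):
        r=np.radians(a); X=np.array([np.cos(r),np.sin(r),0]);Y=np.array([np.sin(r),-np.cos(r),0])
        print([round(float(v),3) for v in(d@X/.05,d@Y/.05,-d[2]/.05,dt)]); a-=dt
    print("total",round(np.linalg.norm(d)*n,4))
E
python3 -c "
from h import *
steps([.537,.413,.43],75,14)"
```

```text
[0.467, -0.701, 0.016, -3.473]
[0.509, -0.672, 0.016, -3.473]
[0.549, -0.64, 0.016, -3.473]
[0.587, -0.605, 0.016, -3.473]
[0.622, -0.569, 0.016, -3.473]
[0.655, -0.53, 0.016, -3.473]
[0.686, -0.489, 0.016, -3.473]
[0.715, -0.447, 0.016, -3.473]
[0.741, -0.403, 0.016, -3.473]
[0.764, -0.357, 0.016, -3.473]
[0.784, -0.31, 0.016, -3.473]
[0.801, -0.262, 0.016, -3.473]
[0.816, -0.213, 0.016, -3.473]
[0.827, -0.163, 0.016, -3.473]
total 0.5902
```

Call:
arm_command --pt "1 0.47 -0.7 0.02 -3.5" --pt "1 0.51 -0.67 0.02 -3.5" --pt "1 0.55 -0.64 0.02 -3.5" --pt "1 0.59 -0.6 0.02 -3.5" --pt "1 0.62 -0.57 0.02 -3.5" --pt "1 0.65 -0.53 0.02 -3.5" --pt "1 0.69 -0.49 0.02 -3.5" --pt "1 0.71 -0.45 0.02 -3.5" --pt "1 0.74 -0.4 0.02 -3.5" --pt "1 0.76 -0.36 0.02 -3.5"

```text
t: 3.35
ee_pos: [0.5168, 0.2429, 0.4305]
tool_rot: [0.861, 0.508, -0.0, 0.0]
contact_force: [0.3, -0.5, 0.8]
gripper_width: 1.001
```

Call:
arm_command --pt "1 0.78 -0.31 0.02 -3.5" --pt "1 0.8 -0.26 0.02 -3.5" --pt "1 0.82 -0.21 0.02 -3.5" --pt "1 0.83 -0.16 0.02 -3.5" --pt "1 0 0 0.2 0" --pt "1 0 0 0.2 0" --pt "1 0 0 0.2 0" --pt "1 0 0 0 0" --pt "1 0 0 0 0" --pt "1 0 0 0 0"

```text
t: 4.35
ee_pos: [0.5383, 0.4091, 0.3975]
tool_rot: [0.793, 0.609, 0.001, 0.0]
contact_force: [-0.6, -0.7, 0.4]
gripper_width: 1.001
```

```bash
python3 - <<'E'
from h import *
c=cam("wrist"); im=env.grab_frame("wrist"); cv2.imwrite("pics/w2.png",im); np.savez("w2.npz",R=c[0],t=c[1],k=c[2:])
o=env.observe();print(o["ee_pos"],o["tool_rot"],abs(o["dq"]).max())
print(proj(c,[.537,.413,.12]),proj(c,[.413,.361,.042]))
E
```

```text
[0.53830342 0.40933839 0.39771702] [7.93326431e-01 6.08796009e-01 7.63239924e-04 1.06866472e-04] 0.00579449787512414
[318.84286338 192.0949949 ] [234.2042526  240.67447608]
```

View pics/w2.png

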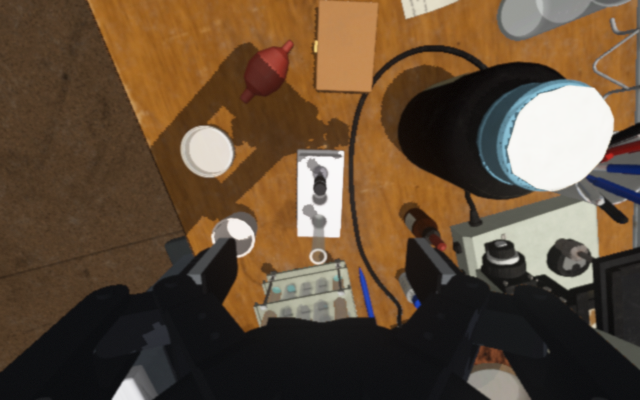

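The handle's top shows at about (320,190) against a prediction of (319,192), and the pot at (235,236). I'll refine both.

```bash
python3 - <<'E'
from h import *
d=np.load("w2.npz");c=(d["R"],d["t"],*d["k"]); im=cv2.imread("pics/w2.png")
a=im[140:280,200:360];cv2.imwrite("pics/w2c.png",cv2.resize(a,None,fx=4,fy=4,interpolation=cv2.INTER_CUBIC))
g=im.max(2); m=(g[160:215,305:338]<70); ys,xs=np.where(m); print(xs.min()+305,xs.max()+305,ys.min()+160,ys.max()+160)
for r in range(170,202,2): w=np.where(g[r,300:342]<70)[0]; print(r,w.min()+300 if len(w) else None,w.max()+300 if len(w) else None)
E
```

```text
314 324 174 193
170 None None
172 None None
174 320 320
176 317 322
178 316 323
180 315 324
182 315 324
184 315 324
186 315 324
188 314 324
190 315 323
192 316 323
194 None None
196 None None
198 None None
200 None None
```

View pics/w2c.png

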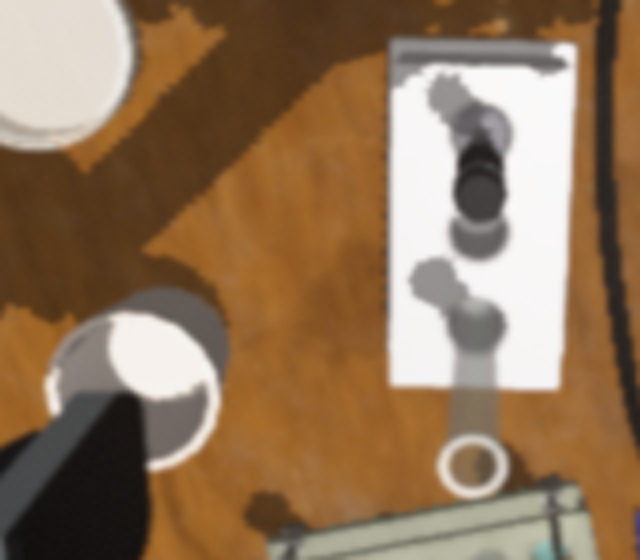

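```bash
python3 - <<'E'
from h import *
d=np.load("w2.npz");c=(d["R"],d["t"],*d["k"])
for n,p,z in(("cell",(319.8,188.8),.12),("tube",(318.3,256.8),.133),("pot",(233,237.5),.042)): print(n,np.round(at(c,p,z),4))
X=at(c,(319.8,188.8),.12); X[2]=.255
o=env.observe()["ee_pos"]; steps([X[0],X[1],o[2]],75,2); steps([X[0],X[1],.255],75,8,start=[X[0],X[1],o[2]],a0=75)
E
```

```text
cell [0.5386 0.4157 0.12  ]
tube [0.5216 0.3575 0.133 ]
pot [0.413  0.3654 0.042 ]
[0.063, -0.013, -0.0, 0.003]
[0.063, -0.013, -0.0, 0.003]
total 0.0064
[0.0, 0.0, 0.357, 0.0]
[0.0, 0.0, 0.357, 0.0]
[0.0, 0.0, 0.357, 0.0]
[0.0, 0.0, 0.357, 0.0]
[0.0, 0.0, 0.357, 0.0]
[0.0, 0.0, 0.357, 0.0]
[0.0, 0.0, 0.357, 0.0]
[0.0, 0.0, 0.357, 0.0]
total 0.1427
```

Call:
arm_command --pt "1 0.12 -0.03 0 0" --pt "1 0 0 0.36 0" --pt "1 0 0 0.36 0" --pt "1 0 0 0.36 0" --pt "1 0 0 0.36 0" --pt "1 0 0 0.36 0" --pt "1 0 0 0.36 0" --pt "1 0 0 0.36 0" --pt "1 0 0 0.34 0" --pt "0.4 0 0 0 0"

```text
t: 5.4
ee_pos: [0.5367, 0.4152, 0.2494]
tool_rot: [0.793, 0.609, -0.003, -0.0]
contact_force: [0.1, -0.4, -1.0]
gripper_width: 0.862
```

Call:
arm_command --pt "0 0 0 0 0" --pt "0 0 0 0 0" --pt "0 0 0 0 0" --pt "0 0 0 0 0" --pt "0 0 0 0 0" --pt "0 0 0 0 0" --pt "0 0 0 0 0" --pt "0 0 0 0 0" --pt "0 0 0 0 0" --pt "0 0 0 0 0"

```text
t: 6.4
ee_pos: [0.5386, 0.4164, 0.2551]
tool_rot: [0.793, 0.609, 0.001, 0.0]
contact_force: [-0.2, -0.2, 5.2]
gripper_width: 0.139
```

Call:
arm_command --pt "0 0 0 -0.2 0" --pt "0 0 0 -0.4 0" --pt "0 0 0 -0.4 0" --pt "0 0 0 -0.4 0" --pt "0 -0.33 -0.43 0 0" --pt "0 -0.34 -0.43 0 0" --pt "0 -0.34 -0.43 0 0" --pt "0 -0.34 -0.43 0 0" --pt "0 -0.33 -0.43 0 0" --pt "0 0 0 0 0"

```text
t: 7.4
ee_pos: [0.409, 0.3612, 0.322]
tool_rot: [0.793, 0.61, -0.003, -0.0]
contact_force: [0.0, 0.4, -1.6]
gripper_width: 0.141
```

```bash
python3 - <<'E'
from h import *
o=env.observe();print(o["ee_pos"],o["contact_force"],o["gripper_width"])
c=cam("wrist"); im=env.grab_frame("wrist"); cs=cam("side"); s=env.grab_frame("side")
a=cv2.resize(im[160:400,180:460],None,fx=1.6,fy=1.6); b=cv2.resize(s[220:320,270:400],None,fx=2.7,fy=3.84*0.7)
h=max(a.shape[0],b.shape[0]); f=lambda i:cv2.copyMakeBorder(i,0,h-i.shape[0],0,0,0)
cv2.imwrite("pics/w3.png",np.hstack([f(a),f(b)]))
E
```

```text
[0.40902571 0.36117223 0.32200623] [ 0.00502826  0.39271773 -1.56560884] 0.14074325396022358
```

View pics/w3.png

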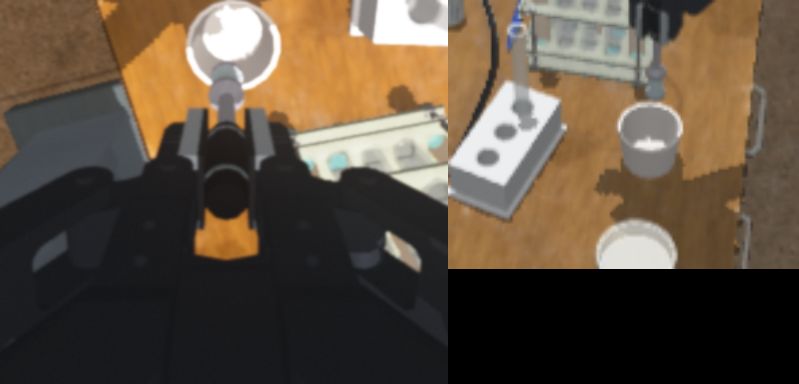

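The cell hangs straight between the pads, the tube is undisturbed, and the foot is over the pot's mouth in the side view. Now the dip.

Call:
arm_command --pt "0 0 0 0.1 0" --pt "0 0 0 0.25 0" --pt "0 0 0 0.25 0" --pt "0 0 0 0.25 0" --pt "0 0 0 0.25 0" --pt "0 0 0 0.14 0" --pt "0 0 0 0 0" --pt "0 0 0 0 0" --pt "0 0 0 0 0" --pt "0 0 0 0 0"

```text
t: 8.5
ee_pos: [0.4129, 0.3629, 0.2626]
tool_rot: [0.793, 0.609, 0.001, 0.0]
contact_force: [-0.2, -0.2, -1.2]
gripper_width: 0.138
```

```bash
python3 - <<'E'
from h import *
o=env.observe();p=o["ee_pos"];print(p,o["contact_force"],o["gripper_width"])
q=[.413,.365,.39]; b=[.488,-.1135,.36]
steps(b,20,12,start=[.413,.365,.39])
E
```

```text
[0.41287533 0.36290765 0.2625666 ] [-0.19444987 -0.15879796 -1.18932114] 0.1378199617174347
[-0.738, 0.326, 0.05, 4.588]
[-0.71, 0.384, 0.05, 4.588]
[-0.677, 0.44, 0.05, 4.588]
[-0.639, 0.493, 0.05, 4.588]
[-0.598, 0.542, 0.05, 4.588]
[-0.553, 0.588, 0.05, 4.588]
[-0.504, 0.631, 0.05, 4.588]
[-0.452, 0.669, 0.05, 4.588]
[-0.397, 0.703, 0.05, 4.588]
[-0.339, 0.732, 0.05, 4.588]
[-0.28, 0.757, 0.05, 4.588]
[-0.218, 0.777, 0.05, 4.588]
total 0.4853
```

```bash
python3 - <<'E'
from h import *
steps([.4882,-.1145,.46],-2.7,14,start=[.4129,.3629,.4626],a0=75)
E
```

```text
[-0.631, 0.28, 0.004, 5.55]
[-0.601, 0.34, 0.004, 5.55]
[-0.565, 0.397, 0.004, 5.55]
[-0.524, 0.449, 0.004, 5.55]
[-0.478, 0.498, 0.004, 5.55]
[-0.428, 0.542, 0.004, 5.55]
[-0.373, 0.581, 0.004, 5.55]
[-0.315, 0.614, 0.004, 5.55]
[-0.255, 0.642, 0.004, 5.55]
[-0.191, 0.663, 0.004, 5.55]
[-0.126, 0.679, 0.004, 5.55]
[-0.06, 0.688, 0.004, 5.55]
[0.007, 0.69, 0.004, 5.55]
[0.074, 0.687, 0.004, 5.55]
total 0.4833
```

Call:
arm_command --pt "0 0 0 -0.2 0" --pt "0 0 0 -0.4 0" --pt "0 0 0 -0.4 0" --pt "0 0 0 -0.4 0" --pt "0 0 0 -0.5 0" --pt "0 0 0 -0.6 0" --pt "0 0 0 -0.6 0" --pt "0 0 0 -0.6 0" --pt "0 0 0 -0.3 0" --pt "0 0 0 0 0"

```text
t: 9.5
ee_pos: [0.413, 0.363, 0.4656]
tool_rot: [0.793, 0.609, 0.004, 0.0]
contact_force: [-0.5, -0.4, -0.6]
gripper_width: 0.141
```

Call:
arm_command --pt "0 -0.63 0.28 0 5.5" --pt "0 -0.6 0.34 0 5.5" --pt "0 -0.57 0.4 0 5.5" --pt "0 -0.52 0.45 0 5.5" --pt "0 -0.48 0.5 0 5.5" --pt "0 -0.43 0.54 0 5.5" --pt "0 -0.37 0.58 0 5.5" --pt "0 -0.32 0.61 0 5.5" --pt "0 -0.26 0.64 0 5.5" --pt "0 -0.19 0.66 0 5.5"

```text
t: 10.5
ee_pos: [0.467, 0.0207, 0.4595]
tool_rot: [0.985, 0.172, -0.002, -0.0]
contact_force: [0.5, -0.1, 0.3]
gripper_width: 0.138
```

Call:
arm_command --pt "0 -0.13 0.68 0 5.5" --pt "0 -0.06 0.69 0 5.5" --pt "0 0 0.69 0 5.5" --pt "0 0.07 0.69 0 5.5" --pt "0 0 0 0.4 0" --pt "0 0 0 0.5 0" --pt "0 0 0 0.5 0" --pt "0 0 0 0.4 0" --pt "0 0 0 0 0" --pt "0 0 0 0 0"

```text
t: 11.5
ee_pos: [0.4894, -0.1144, 0.3703]
tool_rot: [1.0, -0.017, -0.002, -0.001]
contact_force: [0.5, -0.2, -0.4]
gripper_width: 0.14
```

```bash
python3 - <<'E'
from h import *
o=env.observe();print(o["ee_pos"],o["tool_rot"],o["contact_force"],o["gripper_width"])
steps([.4882,-.1145,.36],-2.7,1)
c=cam("wrist"); im=env.grab_frame("wrist"); np.savez("w4.npz",R=c[0],t=c[1],k=c[2:])
cv2.imwrite("pics/w4.png",cv2.resize(im[100:350,160:480],None,fx=2.4,fy=2.4,interpolation=cv2.INTER_CUBIC))
print(proj(c,[.4882,-.1145,.07]),proj(c,[.4851,-.1942,.088]))
E
```

```text
[ 0.48943634 -0.11439811  0.37032529] [ 9.99854943e-01 -1.69551823e-02 -1.51849599e-03 -5.55362291e-04] [ 0.54639929 -0.20969696 -0.40186885] 0.14038821094595783
[-0.025, 0.003, 0.207, 0.757]
total 0.0104
[322.19317197 188.90794394] [408.6210862  194.01147112]
```

View pics/w4.png

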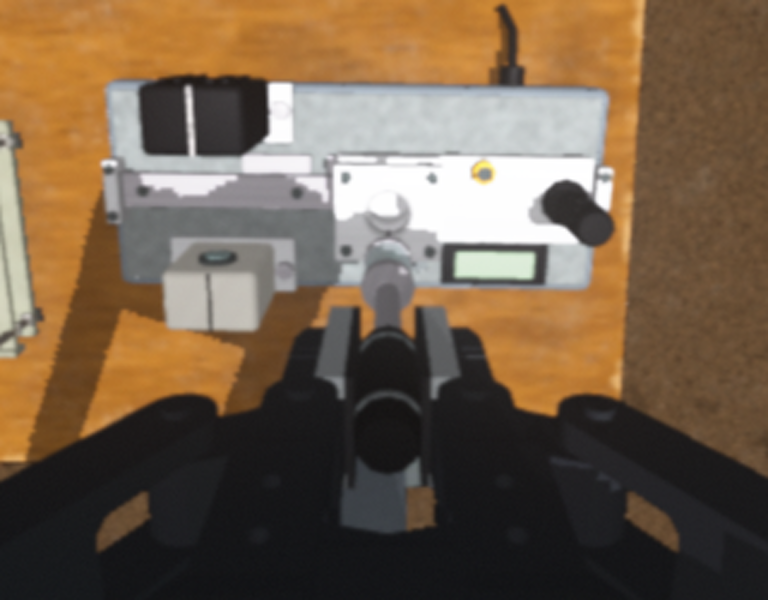

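The held cell hangs at column 322, in line with the bore at about (322,187.5), where I predicted (322.2,188.9). I'll compare the cell with the tool axis.

```bash
python3 - <<'E'
from h import *
d=np.load("w4.npz");c=(d["R"],d["t"],*d["k"])
print("bore",np.round(at(c,(160+389/2.4,100+210/2.4),.07),4),"post",np.round(at(c,(160+596/2.4,100+222/2.4),.088),4))
T=np.linalg.inv(np.array(env.camera_model("wrist")["T_tool_cam"]))
for z in(.135,.177,.216,.247):
    q=T@[0,0,z,1]; print(z,np.round([(c[3]+c[2]*q[0]/q[2]-160)*2.4,(c[4]+c[2]*q[1]/q[2]-100)*2.4]))
o=env.observe();print(o["ee_pos"],o["tool_rot"])
steps([.4883,-.1145,o["ee_pos"][2]],-2.7,1)
E
```

```text
bore [ 0.4896 -0.1144  0.07  ] post [ 0.4866 -0.1939  0.088 ]
0.135 [390. 436.]
0.177 [389. 336.]
0.216 [389. 281.]
0.247 [389. 250.]
[ 0.48999509 -0.11456807  0.37171781] [ 9.99857024e-01 -1.69087917e-02 -1.46156174e-04 -5.86923775e-05]
[-0.034, -0.0, -0.0, 0.762]
total 0.0017
```

Call:
arm_command --pt "0 -0.02 0 0.2 0.8" --pt "0 0 0 0.3 0" --pt "0 0 0 0.3 0" --pt "0 0 0 0.2 0" --pt "0 0 0 0.08 0" --pt "0 0 0 0.08 0" --pt "0 0 0 0.08 0" --pt "0 0 0 0.06 0" --pt "0 0 0 0 0" --pt "0 0 0 0 0"

```text
t: 12.55
ee_pos: [0.4892, -0.1146, 0.307]
tool_rot: [1.0, -0.024, 0.0, 0.0]
contact_force: [-0.2, 0.3, -0.8]
gripper_width: 0.142
```

Call:
arm_command --pt "0 0 0 0.08 0" --pt "0 0 0 0.08 0" --pt "0 0 0 0.08 0" --pt "0 0 0 0.06 0" --pt "0 0 0 0.04 0" --pt "0 0 0 0 0" --pt "0 0 0 0 0" --pt "0 0 0 0 0" --pt "0 0 0 0 0" --pt "0 0 0 0 0"

```text
t: 13.55
ee_pos: [0.489, -0.1145, 0.2897]
tool_rot: [1.0, -0.024, 0.0, -0.0]
contact_force: [1.5, -0.2, -0.8]
gripper_width: 0.14
```

Call:
arm_command --pt "0 0 0 0.02 0" --pt "0 0 0 0.01 0" --pt "0 0 0 0 0" --pt "0.3 0 0 0 0" --pt "0.6 0 0 0 0" --pt "0.9 0 0 0 0" --pt "1 0 0 0 0" --pt "1 0 0 0 0" --pt "1 0 0 0 0" --pt "1 0 0 0 0"

```text
t: 14.55
ee_pos: [0.4889, -0.1146, 0.2882]
tool_rot: [1.0, -0.024, -0.0, -0.0]
contact_force: [0.3, 0.1, -0.8]
gripper_width: 1.002
```

Call:
arm_command --pt "1 0 0 -0.1 0" --pt "1 0 0 -0.3 0" --pt "1 0 0 -0.4 0" --pt "1 0 0 -0.4 0" --pt "1 0 0 -0.4 0" --pt "1 0 0 -0.2 0" --pt "1 0 0 0 0" --pt "1 0 0 0 0" --pt "1 0 0 0 0" --pt "1 0 0 0 0"

```text
t: 15.55
ee_pos: [0.4885, -0.1144, 0.3768]
tool_rot: [1.0, -0.024, -0.001, -0.0]
contact_force: [-0.0, -0.2, 0.2]
gripper_width: 0.998
```

```bash
python3 - <<'E'
from h import *
o=env.observe();print(o["ee_pos"],o["tool_rot"],o["gripper_width"])
c=cam("wrist"); im=env.grab_frame("wrist"); np.savez("w5.npz",R=c[0],t=c[1],k=c[2:])
cv2.imwrite("pics/w5.png",cv2.resize(im[80:330,160:480],None,fx=2.4,fy=2.4,interpolation=cv2.INTER_CUBIC))
print("seated handle top at",(proj(c,[.489,-.1145,.154])-[160,80])*2.4)
E
```

```text
[ 0.4885288  -0.11440817  0.37681751] [ 9.99712072e-01 -2.39601778e-02 -1.21680485e-03 -4.49870423e-04] 0.9977648967061695
seated handle top at [389.61829605 318.13898791]
```

View pics/w5.png

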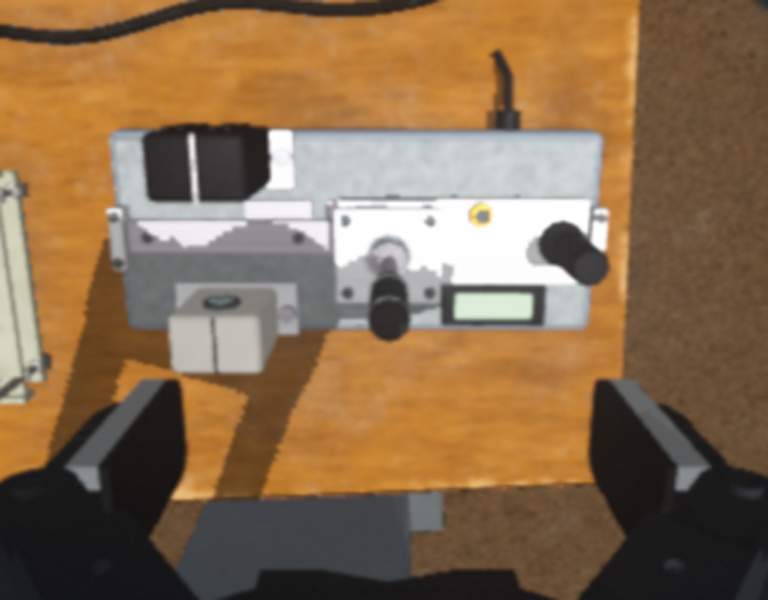

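The cell is seated: the handle's top is at (389,318), exactly where I predicted. Next, the post.

```bash
python3 - <<'E'
from h import *
d=np.load("w5.npz");c=(d["R"],d["t"],*d["k"])
f=lambda x,y,z:at(c,(160+x/2.4,80+y/2.4),z)
p=f(591,263,.088);print("post",np.round(p,4))
b=f(389,318,.154);u=np.array([.045,.999])
for q,z in(((193,134),.086),((193,200),.086),((213,320),.074),((213,373),.074)):
    X=f(*q,z);print(np.round(X,4),(X-p)[:2]@u-.08,(X-b)[:2]@u)
steps([p[0],p[1],.3768],-2.7,4)
E
```

```text
post [ 0.4859 -0.1938  0.088 ]
[ 0.5427 -0.0431  0.086 ] 0.07318266902717906 0.07358993665418347
[ 0.5178 -0.04    0.086 ] 0.07512504952430386 0.07553231715130829
[ 0.4648 -0.0387  0.074 ] 0.07408686469723798 0.07449413232424239
[ 0.4407 -0.0359  0.074 ] 0.07578174246636306 0.07618901009336748
[0.005, 0.397, 0.001, -0.011]
[0.005, 0.397, 0.001, -0.011]
[0.005, 0.397, 0.001, -0.011]
[0.005, 0.397, 0.001, -0.011]
total 0.0795
```

Call:
arm_command --pt "0.7 0 0.4 0 0" --pt "0.6 0 0.4 0 0" --pt "0.6 0 0.4 0 0" --pt "0.6 0 0.39 0 0" --pt "0.6 0 0 0.5 0" --pt "0.6 0 0 0.6 0" --pt "0.6 0 0 0.6 0" --pt "0.6 0 0 0.6 0" --pt "0.6 0 0 0.5 0" --pt "0.6 0 0 0.2 0"

```text
t: 16.6
ee_pos: [0.4836, -0.1931, 0.2248]
tool_rot: [1.0, -0.024, -0.003, -0.002]
contact_force: [-0.8, 0.5, 1.2]
gripper_width: 0.599
```

Call:
arm_command --pt "0.6 0 0 0 0" --pt "0.6 0 0 0 0" --pt "0.3 0 0 0 0" --pt "0 0 0 0 0" --pt "0 0 0 0 0" --pt "0 0 0 0 0" --pt "0 0 0 0 0" --pt "0 0 0 0 0" --pt "0 0 0 0 0" --pt "0 0 0 0 0"

```text
t: 17.6
ee_pos: [0.4859, -0.1943, 0.2297]
tool_rot: [1.0, -0.024, 0.001, 0.001]
contact_force: [-1.3, 0.8, 6.4]
gripper_width: 0.17
```

```bash
python3 - <<'E'
from h import *
o=env.observe();print(o["ee_pos"],o["tool_rot"],o["contact_force"],o["gripper_width"])
E
```

```text
[ 0.48587135 -0.19433239  0.2297222 ] [ 9.99712653e-01 -2.39415290e-02  1.06876968e-03  5.21642090e-04] [-1.29460568  0.79982664  6.39732217] 0.1704245124886031
```

Call:
arm_command --pt "0 0 -0.06 0 0" --pt "0 0 -0.14 0 0" --pt "0 0 -0.18 0 0" --pt "0 0 -0.18 0 0" --pt "0 0 -0.18 0 0" --pt "0 0 -0.18 0 0" --pt "0 0 -0.14 0 0" --pt "0 0 -0.1 0 0" --pt "0 0 -0.04 0 0" --pt "0 0 0 0 0"

```text
t: 18.6
ee_pos: [0.4888, -0.1343, 0.2297]
tool_rot: [1.0, -0.024, 0.001, 0.001]
contact_force: [-0.8, -0.5, 7.2]
gripper_width: 0.173
```

Call:
arm_command --pt "0 0 0 0 0" --pt "0 0 0 0 0" --pt "0 0 -0.02 0 0" --pt "0 0 -0.02 0 0" --pt "0 0 -0.02 0 0" --pt "0 0 -0.02 0 0" --pt "0 0 -0.02 0 0" --pt "0 0 0 0 0" --pt "0 0 0 0 0" --pt "0 0 0 0 0"

```text
t: 19.6
ee_pos: [0.4891, -0.1296, 0.2297]
tool_rot: [1.0, -0.024, 0.001, 0.001]
contact_force: [-0.5, -1.4, 6.3]
gripper_width: 0.171
```

Call:
arm_command --pt "0 0 -0.02 0 0" --pt "0 0 -0.02 0 0" --pt "0 0 -0.02 0 0" --pt "0 0 -0.02 0 0" --pt "0 0 0 0 0" --pt "0 0 0 0 0" --pt "0 0 0 0 0" --pt "0 0 0 0 0" --pt "0 0 0 0 0" --pt "0 0 0 0 0"

```text
t: 20.6
ee_pos: [0.4893, -0.1256, 0.2297]
tool_rot: [1.0, -0.024, 0.001, 0.001]
contact_force: [-1.1, -1.8, 6.4]
gripper_width: 0.168
```

Call:
arm_command --pt "0 0 -0.02 0 0" --pt "0 0 -0.02 0 0" --pt "0 0 0 0 0" --pt "0 0 0 0 0" --pt "0 0 0 0 0" --pt "0 0 0 0 0" --pt "0 0 0 0 0" --pt "0 0 0 0 0" --pt "0 0 0 0 0" --pt "0 0 0 0 0"

```text
t: 21.6
ee_pos: [0.4894, -0.1226, 0.2297]
tool_rot: [1.0, -0.024, 0.001, -0.001]
contact_force: [-0.1, 4.3, 7.9]
gripper_width: 0.174
```

Call:
arm_command --pt "0 0 -0.02 0 0" --pt "0 0 0 0 0" --pt "0 0 0 0 0" --pt "0 0 0 0 0" --pt "0 0 0 0 0" --pt "0 0 0 0 0" --pt "0 0 0 0 0" --pt "0 0 0 0 0" --pt "0 0 0 0 0" --pt "0 0 0 0 0"

```text
t: 22.6
ee_pos: [0.4895, -0.1215, 0.2297]
tool_rot: [1.0, -0.024, 0.001, -0.001]
contact_force: [0.3, 3.7, 8.0]
gripper_width: 0.175
```

The notch is pulling the carriage in: the force has changed from -1.8 to +4 N. I'll carry on in 1 mm steps.

Call:
arm_command --pt "0 0 -0.02 0 0" --pt "0 0 0 0 0" --pt "0 0 0 0 0" --pt "0 0 0 0 0" --pt "0 0 0 0 0" --pt "0 0 0 0 0" --pt "0 0 0 0 0" --pt "0 0 0 0 0" --pt "0 0 0 0 0" --pt "0 0 0 0 0"

```text
t: 23.6
ee_pos: [0.4895, -0.1205, 0.2297]
tool_rot: [1.0, -0.024, 0.001, -0.001]
contact_force: [0.1, 3.9, 7.6]
gripper_width: 0.172
```

Call:
arm_command --pt "0 0 -0.02 0 0" --pt "0 0 0 0 0" --pt "0 0 0 0 0" --pt "0 0 0 0 0" --pt "0 0 0 0 0" --pt "0 0 0 0 0" --pt "0 0 0 0 0" --pt "0 0 0 0 0" --pt "0 0 0 0 0" --pt "0 0 0 0 0"

```text
t: 24.6
ee_pos: [0.4895, -0.12, 0.2296]
tool_rot: [1.0, -0.024, 0.001, 0.0]
contact_force: [-1.1, 1.2, 6.8]
gripper_width: 0.171
```

Call:
arm_command --pt "0 0 -0.01 0 0" --pt "0 0 0 0 0" --pt "0 0 0 0 0" --pt "0 0 0 0 0" --pt "0 0 0 0 0" --pt "0 0 0 0 0" --pt "0 0 0 0 0" --pt "0 0 0 0 0" --pt "0 0 0 0 0" --pt "0 0 0 0 0"

```text
t: 25.6
ee_pos: [0.4895, -0.1199, 0.2297]
tool_rot: [1.0, -0.024, 0.001, 0.0]
contact_force: [-1.3, -0.4, 6.0]
gripper_width: 0.172
```

```bash
python3 - <<'E'
from h import *
o=env.observe();print(o["ee_pos"],o["contact_force"],abs(o["dq"]).max())
s=env.grab_frame("side");t=env.grab_frame("top")
a=cv2.resize(s[90:300,250:390],None,fx=2.5,fy=2.5,interpolation=cv2.INTER_CUBIC);b=cv2.resize(t[150:290,180:480],(440,205),interpolation=cv2.INTER_CUBIC)
b=cv2.copyMakeBorder(b,0,a.shape[0]-205,0,0,0);cv2.imwrite("pics/w6.png",np.hstack([a,b]))
E
```

```text
[ 0.48953599 -0.11985796  0.22968642] [-1.2840659  -0.37375206  5.98386698] 0.0009139592306796711
```

View pics/w6.png

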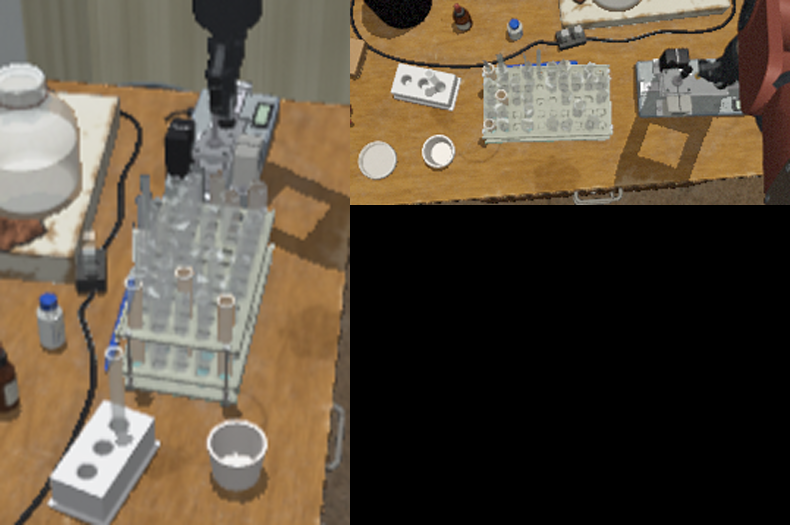

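The pot is upright, the tube and vial are in place, and the cell stands between the head's housings (seen around (215,135) in the side half). The force along the rail is about 0. Handing in.

```bash
python3 -c "
from h import *
print(env.job_done()); o=env.observe(); print(o['t'],o['ee_pos'],o['contact_force'],o['gripper_width'])"
```

```text
the job is handed in; nothing more can be done
None
the job is handed in; nothing more can be done
```

The job is handed in at about 26 s. The cell was dipped in the pot, stood in the carriage bore and let go. I then gripped the carriage by its post, slid it into the notch and was still gripping it at hand-in. No verdict was reported.

**Last checks:**
- **Dip:** the foot was about 16 mm above the desk inside the pot, held there about 0.4 s. This is worked out from the grip height, not seen directly.
- **Seating:** after release, the handle's top appeared within a pixel of where a fully seated cell should show.
- **Notch:** the force along the rail was about -1.5 N while sliding, then about +4 N as the notch pulled in. It ended at -0.4 N after 74.5 mm of travel, against 74.6 mm measured to the beam marks in the images.
- **Holding:** the arm was still, with the fingers at an opening of 0.17, which fits the 16 mm post.
- **Other things:** the pot was upright, and the pot, tube, vial and petri dish looked undisturbed in the final pictures. The bulb was outside those crops, but the arm went nowhere near it.

A steady upward force of about 6 N showed at the wrist while gripping the post. I took it to come from the pads swinging forward as they closed and left it. No check failed or disagreed by more than about 1.5 mm, the bore position between two wrist views, except an early top-camera cell position that was about 5 mm off and not used.

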